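Park the pad-cup drawer in the corner of the bench fence

ROBOT

A 6-joint arm with a two-finger parallel gripper is mounted at the origin on the work surface. World frame = base frame: x ahead of the robot, y to its left, z up, the work surface at z = 0. Lengths are in m, angles in rad, forces in N, time in s.
With the tool pointing down it reaches from about 0.275 to 0.75 m from the base axis. Payload 10.2 kg.
Tool frame: the origin (TCP) lies between the finger pads; the fingertips stand 22 mm ahead of it and the grasp point (between the pads) lies 3 mm ahead of it; z points along the fingers, y is the line along which they close (so a half turn about z gives the same grasp; the last joint's range is limited). The gripper opens to 88 mm and grips with 3 to 60 N. Pads are 18 mm wide; open, the fingers measure 123 mm over their backs; the gripper's body (75 mm by 187 mm) begins 45 mm behind the grasp point.
Start: joints at [0.882, 0.313, 1.498, -0, 1.331, -0.223], TCP at [0.236, 0.469, 0.236] pointing down, gripper open.
Joint ranges: [-2.94, 2.94], [-0.97, 2.17], [0.19, 2.56], [-1.23, 4.37], [0.02, 3.11], [-2.88, 2.88]. Speed limits (rad/s): [2.39, 2.39, 3.01, 3.14, 3.14, 3.14].

INTERFACE

Orientations are given as a unit quaternion [w, x, y, z].
In Python, from bench import ctrl, vision, job gives the robot as it stands.
- The arm moves only by the tool arm_command, never from a script. Its arguments are lists of equal length, an entry for each row: "delta_pos": the shift along the tool's x, y, z in m, a list of three; "rot": the turn, a rotation vector about the tool's x, y, z in degrees, a list of three; "claw": the opening, from 0 (shut) to 1 (fully open). In form: {"delta_pos": [[dx, dy, dz], ...], "rot": [[ax, ay, az], ...], "claw": [claw, ...]}. A call has 1 to 5 rows; each row is the pose to reach, as a shift and turn from the pose commanded when the call began, along the tool's axes at that moment; what a row does not reach only later rows make up. A row lasts 1/8 s, in which the tool goes at most 62.5 mm and 10.7 degrees, less where a joint would pass 70% of its speed; a pose out of reach is approached as far as the arm can. A call with a gripper value outside its range is refused whole. The fingers move at their own pace and stop on an object; "newtons" is the grip in N (left out, the last holds). Time passes only in rows, so rows that repeat a pose let the fingers close. It gives the time, the measured TCP pose, the force, the opening and the grip force at its end, in the units of the state.
- ctrl.get_state(): the state, without advancing time (a new reading comes with each control period).
- vision.grab_frame(name): name is "scene" or "top" or "wrist"; returns the picture (384x512x3 uint8, red, green, blue); there is no depth.
- vision.camera_params(name): a dict with "camera_matrix" (3x3 intrinsics, pixels), "D" ([k1, k2, p1, p2, k3] as OpenCV has them; the pictures are not rectified), "world_to_cam" (4x4, takes a point from world to camera coordinates). Camera axes: x right, y down, z forward; pixel columns grow to the right and rows downward; lengths in m; the calibration is good to about 2 mm. A picture is of the moment at which its call begins: read the wrist's pose just before it. camera_params takes no time and is no camera call; for the wrist camera it gives the pose at the moment of the call.
- job.sign_off(): hands the job in; it is judged then, once.
The state is a dict: "time": time; "qpos": joint angles; "dq": joint speeds; "joint_torque": joint torques, N m; "tool_pos": TCP position; "ee_rot": TCP orientation; "wrist_force": force on the tool from outside, world axes, zero at the start; "wrist_torque": the same for the moment, N m; "gripper_width": finger opening in m; "gripper_force": force on a finger pad.
Only numpy, scipy, OpenCV 4.12 (cv2) and the standard library are available. Lean on these libraries where they do the work, as an engineer would, in place of code of your own. Each camera call takes 0.05 s, during which the arm holds its last target. There are 200 camera calls.

TASK

Push the shallow oak drawer along the linoleum into the inner corner of the L-shaped wooden fence, so that it sits square, with its far side flush against the long bar and its left side (seen from the robot) flush against the short bar. Push only on the outside of the drawer: do not lift or tip it, do not reach into it, keep the pad cups and spring hook in it, and leave the other things on the bench where they are. Finish with the hand clear.

Things in the scene. Friction and masses are not known exactly. Their poses are not given: they have to be found in the camera images.
- drawer: loose shallow open-topped oak drawer, 120 mm along its x, 170 mm along its y, 40 mm high, walls 8 mm, flat vertical outsides, 0.35 to 0.65 kg with its contents, slides on the bench when pushed with about 2 to 8 N. Origin at the centre of its underside, x towards its far side (away from the robot; a thin brass label frame marks the near side), y to its left, z up. It starts turned by up to 0.25 rad, well short of the fence.
- drawer_corner (a point): far left bottom outside corner of the drawer, at (60, 85, 0) mm in the drawer's frame; when the drawer is parked it coincides with the origin of fence
- lining: green felt-coloured lining inside the drawer, fixed to its floor and the inner faces of its walls up to 38 mm height (2 mm thick); same origin and axes as the drawer. The fingers must not touch it
- fence: L-shaped pale wooden fence fixed to the bench, bars 22 mm thick and 28 mm high. Origin on the bench at the inner corner. The inner face of the long bar lies at x = 0 and runs from the corner 300 mm towards -y; the inner face of the short bar lies at y = 0 and runs from the corner 100 mm towards -x. The parked drawer lies at x from -120 to 0 mm, y from -170 to 0 mm in this frame, its axes parallel to the fence's. z up; the fence's yaw is within 0.15 rad of the world's.
- cup_big: loose nickel pad cup in the drawer, disc 22 mm across, 7 mm high with a 12 mm stub arm along its x; origin at the centre of its underside
- cup_small: loose nickel pad cup in the drawer, disc 17 mm across, 7 mm high with a 12 mm stub arm along its x; origin at the centre of its underside
- spring_hook: loose steel spring hook with a dark wooden handle in the drawer, 90 mm long along its y, 9 mm thick; origin under it near its middle
- jar: bystander: squat brown glass jar with black cap, 60 mm across, 55 mm high; origin at the centre of its underside
- mouthpiece: bystander: black clarinet mouthpiece standing on its cork tenon, 29 mm across, about 92 mm high; origin at the centre of its underside
- barrel: bystander: black clarinet barrel with nickel rings standing upright, 34 mm across, 64 mm high; origin at the centre of its underside
- bell_key: bystander: brass bell key lying flat, about 115 mm long along its x, 6 mm high, 30 mm wide; origin under its middle
- screwdriver: bystander: screwdriver lying along its x, 150 mm long; far left on the bench

How it is judged:
At the end, for the whole second after the job is handed in: The drawer's far left corner is within 4 mm of the fence's inner corner along each bar, the drawer parallel to the fence within 0.03 rad, flat and at rest; both pad cups and the spring hook are inside it; the five things standing on the bench are within 15 mm of where they started (x of drawer_corner in the frame of fence between -0.004 and 0.004 m and y of drawer_corner in the frame of fence between -0.004 and 0.004 m and angle between the x axis of drawer and the x axis of fence, either way round below 0.03 rad and height (world z) of drawer below 0.004 m and angle between drawer's own z axis and vertical below 0.03 rad and linear speed of drawer below 0.01 m/s and not (x of any of cup_big, cup_small, spring_hook in the frame of drawer above 0.056 m or x of any of cup_big, cup_small, spring_hook in the frame of drawer below -0.056 m or y of any of cup_big, cup_small, spring_hook in the frame of drawer above 0.081 m or y of any of cup_big, cup_small, spring_hook in the frame of drawer below -0.081 m or z of any of cup_big, cup_small, spring_hook in the frame of drawer above 0.03 m or z of any of cup_big, cup_small, spring_hook in the frame of drawer below 0 m) and distance of each of jar, mouthpiece, barrel, bell_key, screwdriver from where it was at the start of the episode below 0.015 m); the robot touches nothing.
It fails at once if the drawer is lifted (over 6 mm) or tipped (over 0.08 rad) (height (world z) of drawer above 0.006 m or angle between drawer's own z axis and vertical above 0.08 rad).
It fails at once if the fingers reach into the drawer: they touch its lining or its contents (contact force between the fingers and lining above 0.5 N or contact force between the fingers and cup_big above 0.5 N or contact force between the fingers and cup_small above 0.5 N or contact force between the fingers and spring_hook above 0.5 N).
It fails at once if a pad cup or the spring hook leaves the drawer (x of any of cup_big, cup_small, spring_hook in the frame of drawer above 0.056 m or x of any of cup_big, cup_small, spring_hook in the frame of drawer below -0.056 m or y of any of cup_big, cup_small, spring_hook in the frame of drawer above 0.081 m or y of any of cup_big, cup_small, spring_hook in the frame of drawer below -0.081 m or z of any of cup_big, cup_small, spring_hook in the frame of drawer above 0.03 m or z of any of cup_big, cup_small, spring_hook in the frame of drawer below 0 m).
It fails at once if a bystander on the bench is moved by more than 15 mm (distance of any of jar, mouthpiece, barrel, bell_key, screwdriver from where it was at the start of the episode above 0.015 m).
It also fails if it takes over 72 s, if anything falls off the work surface, if the arm or the gripper's body presses on something with over 40 N, if the wrist force passes 120 N, or if a joint passes its speed limit or range.

## Working session

There is one attempt and no reset: what is moved stays moved. The work goes in short steps, Python scripts to look and compute and a tool call to move; the robot and the scene stay as the last step left them, time stands still between calls to the robot, and variables do not carry over. Pictures are saved under pics/ and viewed, at most 10 in all, crops included, and the job is handed in when it is done.

Besides the shell and the picture viewer there is one more tool, called after "Call:" as name(argument=value, ...) on one line, values as JSON. arm_command: Moves the arm, as the interface text tells. Its arguments: {"type":"object","properties":{"delta_pos":{"type":"array","items":{"type":"array","items":{"type":"number"}}},"rot":{"type":"array","items":{"type":"array","items":{"type":"number"}}},"claw":{"type":"array","items":{"type":"number"}},"newtons":{"type":"number"}},"required":["delta_pos","rot","claw"]}

```bash
mkdir -p pics
python3 - <<'E'
from bench import ctrl, vision, job
import cv2,numpy as np
np.set_printoptions(precision=4,suppress=True)
s=ctrl.get_state();print(s)
for n in("top","scene"):
    im=vision.grab_frame(n);cv2.imwrite(f"pics/{n}0.png",cv2.resize(im[:,:,::-1],(800,600),interpolation=cv2.INTER_CUBIC))
    p=vision.camera_params(n);print(p)
E
```

```text
{'time': 0.0, 'qpos': array([ 0.8816,  0.3135,  1.4984, -0.    ,  1.331 , -0.2234]), 'dq': array([ 0.    ,  0.0001, -0.0017, -0.0005, -0.0015,  0.0002]), 'joint_torque': array([  0.0002, -40.2204, -25.2269,   0.0695,   0.0352,  -0.0001]), 'tool_pos': array([0.2356, 0.4689, 0.2359]), 'ee_rot': array([-0.0003,  0.2308,  0.973 , -0.0006]), 'wrist_force': array([-0.0474, -0.3622, -0.2259]), 'wrist_torque': array([-0.0073,  0.0897,  0.0126]), 'gripper_force': 0.0, 'gripper_width': 0.08843380220021263}
{'camera_matrix': array([[500.1003,   0.    , 263.2091],
       [  0.    , 500.1003, 202.6743],
       [  0.    ,   0.    ,   1.    ]]), 'D': array([-0.1379,  0.    ,  0.    ,  0.    ,  0.    ]), 'world_to_cam': array([[-0.0132, -0.9999, -0.0026,  0.104 ],
       [-0.9863,  0.0135, -0.1642,  0.5745],
       [ 0.1642,  0.0004, -0.9864,  1.3233],
       [ 0.    ,  0.    ,  0.    ,  1.    ]])}
{'camera_matrix': array([[379.8024,   0.    , 256.2582],
       [  0.    , 379.8024, 190.2692],
       [  0.    ,   0.    ,   1.    ]]), 'D': array([-0.0713,  0.    ,  0.    ,  0.    ,  0.    ]), 'world_to_cam': array([[ 0.8063,  0.5915, -0.0028, -0.5185],
       [ 0.4575, -0.6268, -0.6307, -0.168 ],
       [-0.3748,  0.5073, -0.776 ,  1.313 ],
       [ 0.    ,  0.    ,  0.    ,  1.    ]])}
```

View pics/top0.png

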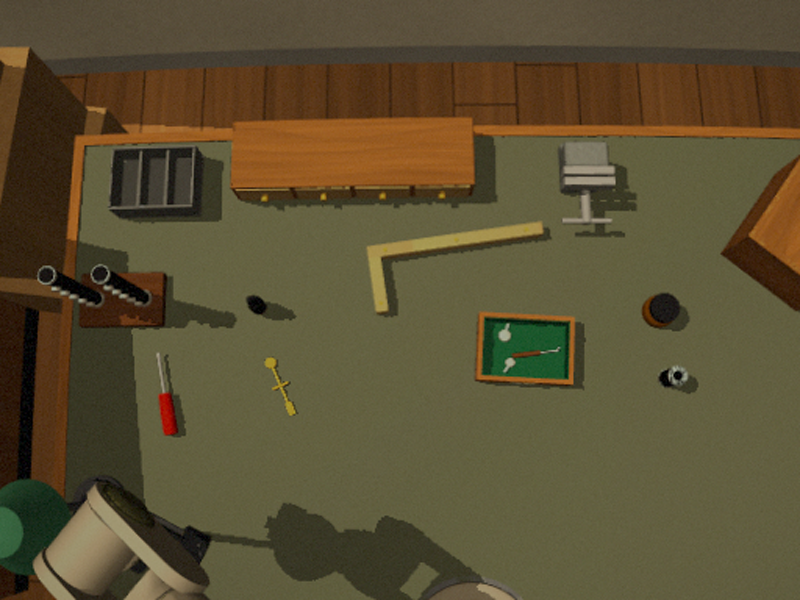

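View pics/scene0.png

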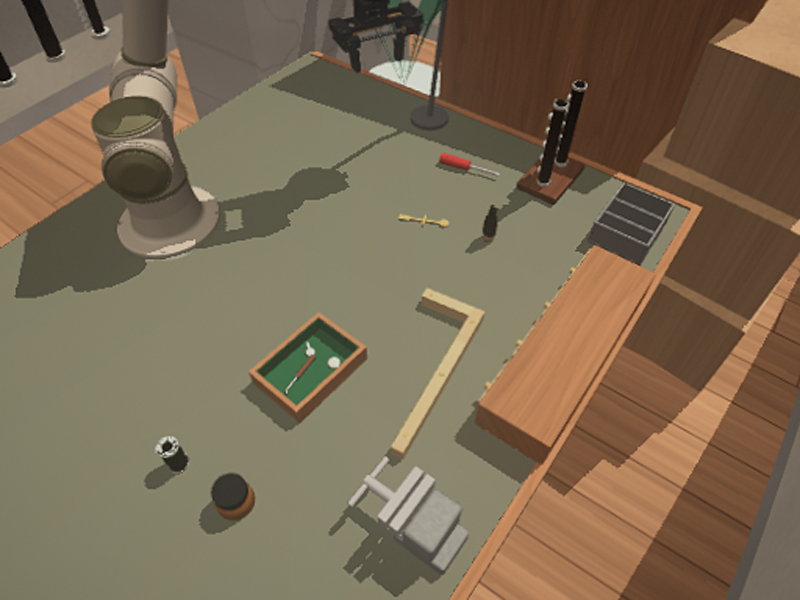

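The top view (800x600) shows the fence corner at about (382,262), with the bars running to (543,228) and (382,311). The drawer rim spans (481,313) to (574,384). The jar is at (660,310), the barrel at (674,377), the mouthpiece at (257,304) and the key at (281,386). I'll fit silhouette models to get the poses.

```bash
cat > h.py <<'E'
from bench import ctrl, vision, job
import cv2,numpy as np
from scipy.optimize import minimize
np.set_printoptions(precision=4,suppress=True)
def proj(P,p):
    W=np.array(p["world_to_cam"]);return cv2.projectPoints(np.float64(P).reshape(-1,1,3),cv2.Rodrigues(W[:3,:3])[0],W[:3,3],p["camera_matrix"],p["D"])[0].reshape(-1,2)
def box(x0,x1,y0,y1,h): return np.array([[x,y,z] for x in(x0,x1) for y in(y0,y1) for z in(0,h)])
DR=[box(-.06,.06,-.085,.085,.04)]
FE=[box(0,.022,-.3,.022,.028),box(-.1,.022,0,.022,.028)]
def tf(P,q):
    c,s=np.cos(q[2]),np.sin(q[2]);return P@np.array([[c,s,0],[-s,c,0],[0,0,1]])+[q[0],q[1],0]
S=4
def sil(model,q,p,shape):
    m=np.zeros((shape[0]*S,shape[1]*S),np.uint8)
    for b in model:
        u=proj(tf(b,q),p);cv2.fillConvexPoly(m,cv2.convexHull(np.int32(np.round(((u+.5)*S-.5)*16))),1,shift=4)
    return cv2.resize(m.astype(np.float32),(shape[1],shape[0]),interpolation=cv2.INTER_AREA)
def masks(im):
    h=cv2.cvtColor(im,cv2.COLOR_RGB2HSV).astype(int);H,Sa,V=h[...,0],h[...,1],h[...,2]
    dr=(((H<17)&(Sa>130))|((H>50)&(H<90)&(Sa>120)))&(V>40)
    fe=(H>17)&(H<32)&(Sa>70)&(V>130)
    return dr,fe
def fit(model,mask,q0,p):
    q0=np.array(q0,float);r=sil(model,q0,p,mask.shape)
    roi=cv2.dilate((r>0).astype(np.uint8),np.ones((25,25)));m=(mask&(roi>0)).astype(np.uint8)
    m=cv2.morphologyEx(m,cv2.MORPH_CLOSE,np.ones((9,9))).astype(np.float32) if model is DR else m.astype(np.float32)
    f=lambda d:np.abs(sil(model,q0+np.array(d)*[1,1,5],p,mask.shape)-m).sum()
    d=np.zeros(3)
    for st in(.015,.004,.001):
        o=minimize(f,d,method="Nelder-Mead",options=dict(initial_simplex=np.vstack([d,d+np.eye(3)*st]),xatol=1e-5,fatol=.1));d=o.x
    return q0+d*[1,1,5],o.fun,m.sum()
def ground(u,z,p):
    W=np.array(p["world_to_cam"]);r=cv2.undistortPoints(np.float64([[u]]),p["camera_matrix"],p["D"])[0,0]
    R=W[:3,:3].T;c=-R@W[:3,3];d=R@[*r,1];return c+d*(z-c[2])/d[2]
def inF(d,f):
    P=tf(np.array([[.06,.085,0],[-.06,.085,0],[-.06,-.085,0],[.06,-.085,0]]),d)[:,:2]-f[:2]
    c,s=np.cos(f[2]),np.sin(f[2]);return P@np.array([[c,-s],[s,c]])
E
python3 - <<'E'
from h import *
p=vision.camera_params("top")
k=.64
for n,u,z in(("fc",(382,262),.028),("dr",(526,349),.04),("jar",(662,308),.055),("barrel",(678,376),.064),("mouth",(257,304),.04)):
    print(n,ground(np.array(u)*k,z,p))
fc=ground(np.array((382,262))*k,.028,p);dc=ground(np.array((526,349))*k,.04,p)
for n in("top","scene"):
    p=vision.camera_params(n);im=vision.grab_frame(n);a,b=masks(im)
    d=fit(DR,a,[dc[0],dc[1],-.03],p);f=fit(FE,b,[fc[0],fc[1],.1],p)
    print(n,d,f);print(inF(d[0],f[0]))
E
```

```text
fc [0.6798 0.1477 0.028 ]
dr [ 0.5168 -0.1046  0.04  ]
jar [ 0.5842 -0.3484  0.055 ]
barrel [ 0.4622 -0.3665  0.064 ]
mouth [0.6037 0.3705 0.04  ]
top (array([ 0.5202, -0.1047, -0.0671]), np.float64(64.4375), np.float32(2778.0)) (array([0.6938, 0.1524, 0.1335]), np.float64(289.625), np.float32(1144.0))
[[-0.1305 -0.1603]
 [-0.2481 -0.1364]
 [-0.282  -0.303 ]
 [-0.1644 -0.3269]]
scene (array([ 0.5078, -0.0942, -0.0233]), np.float64(2220.1875), np.float32(595.0)) (array([0.6823, 0.1647, 0.142 ]), np.float64(356.625), np.float32(1161.0))
[[-0.1362 -0.1577]
 [-0.2545 -0.1379]
 [-0.2825 -0.3056]
 [-0.1642 -0.3253]]
```

Run:
```python
from h import *
for n,pts in(("top",[(450,240),(520,230),(380,290),(381,300),(376,252),(420,260),(526,316),(479,350),(526,381)]),("scene",[(440,370),(450,300),(404,440),(446,375),(300,410),(330,395),(275,388),(340,335)])):
    im=vision.grab_frame(n);h=cv2.cvtColor(im,cv2.COLOR_RGB2HSV)
    print([h[int(v*.64),int(u*.64)].tolist() for u,v in pts])
    if n=="top":
        p=vision.camera_params(n);H,Sa,V=[h[...,i].astype(int) for i in range(3)]
        for s in(80,90,100):
          for v in (90,110):
            b=(H>15)&(H<32)&(Sa>s)&(V>v);print(s,v,fit(FE,b,[.681,.148,.12],p))
```

```text
[[24, 131, 167], [23, 131, 167], [24, 131, 167], [24, 150, 168], [22, 136, 167], [28, 94, 100], [15, 193, 164], [15, 211, 151], [15, 198, 162]]
80 90 (array([0.7021, 0.1685, 0.1226]), np.float64(4147.5625), np.float32(5577.0))
80 110 (array([0.6935, 0.1537, 0.1394]), np.float64(224.4375), np.float32(1265.0))
90 90 (array([0.6965, 0.1543, 0.1341]), np.float64(2015.875), np.float32(3274.0))
90 110 (array([0.6935, 0.1537, 0.1394]), np.float64(224.4375), np.float32(1265.0))
100 90 (array([0.6944, 0.1529, 0.1356]), np.float64(237.3125), np.float32(1373.0))
100 110 (array([0.695 , 0.1531, 0.1319]), np.float64(221.5), np.float32(1258.0))
[[21, 82, 211], [21, 83, 210], [20, 88, 208], [21, 83, 211], [12, 125, 94], [23, 66, 124], [20, 107, 145], [58, 73, 66]]
```

Run:
```python
from h import *
p=vision.camera_params("top");im=vision.grab_frame("top");o=im[:,:,::-1].copy()[125:260,210:400]
o=cv2.resize(o,None,fx=4.2,fy=4.2,interpolation=cv2.INTER_CUBIC)
for M,q,c in((FE,[.6935,.1537,.1394],(0,0,255)),(DR,[.5202,-.1047,-.0671],(255,0,0))):
    for b in M:
        for z in(0,1):
            u=proj(tf(b[z::2][[0,1,3,2]],q),p);u=((u-[210,125]+.5)*4.2-.5)
            cv2.polylines(o,[np.int32(u)],True,c if z else (255,255,0),1)
cv2.imwrite("pics/ov.png",o)
```

```text
(no output)
```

View pics/ov.png

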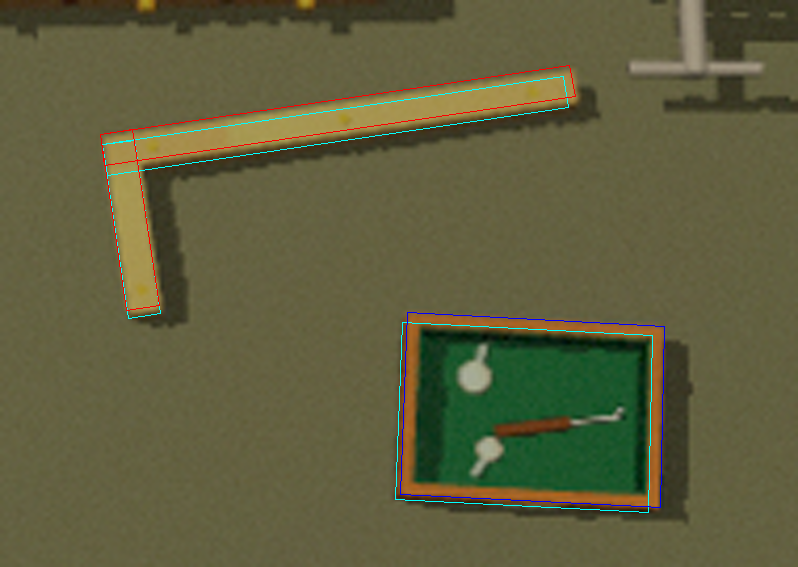

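```bash
cat >> h.py <<'E'
DR=[DR[0][1::2]]; FE=[b[1::2] for b in FE]   # lit top faces only
def masks(im):
    h=cv2.cvtColor(im,cv2.COLOR_RGB2HSV).astype(int);H,Sa,V=h[...,0],h[...,1],h[...,2]
    return (((H<19)&(Sa>130))|((H>50)&(H<90)&(Sa>120)))&(V>40),(H>15)&(H<32)&(Sa>105)&(V>125)
E
python3 - <<'E'
from h import *
p=vision.camera_params("top")
im=vision.grab_frame("top");a,b=masks(im)
d=fit(DR,a,[.517,-.1047,-.06],p);f=fit(FE,b,[.68,.15,.13],p)
print(d,f);print(inF(d[0],f[0]))
E
```

```text
(array([ 0.5185, -0.1025, -0.0729]), np.float64(121.875), np.float32(2816.0)) (array([0.6922, 0.1522, 0.1326]), np.float64(78.25), np.float32(1181.0))
[[-0.1297 -0.1585]
 [-0.2472 -0.134 ]
 [-0.2819 -0.3005]
 [-0.1644 -0.3249]]
```

Fence pose is about (0.692, 0.152, yaw 0.133) and the drawer about (0.519, -0.103, yaw -0.07). I'll push with two open fingers on flat faces, starting with the near face.

```bash
cat > plan.py <<'E'
from h import *
from scipy.spatial.transform import Rotation as Ro
def Rt(yaw): # tool down, tool x at yaw deg
    return Ro.from_euler("z",yaw,degrees=True)*Ro.from_euler("x",180,degrees=True)
def state():
    s=ctrl.get_state();q=s["ee_rot"];R=Ro.from_quat([q[1],q[2],q[3],q[0]]);return np.array(s["tool_pos"]),R,s
def plan(pts,cmd=None): # pts: rows [x,y,z,yaw]; prints calls of 5
    p,R,s=state()
    if cmd: p,R=np.array(cmd[:3]),Rt(cmd[3])
    x=R.as_matrix()[:,0];print("now",p,"yaw",np.degrees(np.arctan2(x[1],x[0])))
    for i in range(0,len(pts),5):
        b=pts[i:i+5];dp=[R.inv().apply(np.array(t[:3])-p).round(4).tolist() for t in b]
        ro=[(R.inv()*Rt(t[3])).as_rotvec(degrees=True).round(1).tolist() for t in b]
        print(dp,ro);p,R=np.array(b[-1][:3]),Rt(b[-1][3])
def line(a,b,n): return [list(np.array(a)+(np.array(b)-a)*k/n) for k in range(1,n+1)]
E
python3 - <<'E'
from plan import *
a=[.2356,.4689,.2359,153.3];b=[.425,-.097,.14,176]
plan(line(a,b,12)+[b,b,b]+line(b,[.425,-.097,.034,176],4)+[[.425,-.097,.034,176]])
E
```

```text
now [0.2358 0.469  0.2363] yaw 153.31140748326493
[[-0.0352, -0.0353, 0.0084], [-0.0705, -0.0703, 0.0164], [-0.1058, -0.1053, 0.0244], [-0.141, -0.1404, 0.0324], [-0.1763, -0.1754, 0.0404]] [[-0.0, -0.0, -1.9], [-0.0, -0.0, -3.8], [-0.0, -0.0, -5.7], [-0.0, -0.0, -7.6], [-0.0, -0.0, -9.4]]
[[-0.0291, -0.0404, 0.008], [-0.0581, -0.0807, 0.016], [-0.0872, -0.1211, 0.024], [-0.1162, -0.1614, 0.032], [-0.1453, -0.2018, 0.04]] [[-0.0, 0.0, -1.9], [0.0, 0.0, -3.8], [0.0, 0.0, -5.7], [0.0, 0.0, -7.6], [-0.0, 0.0, -9.5]]
[[-0.022, -0.0446, 0.008], [-0.044, -0.0892, 0.016], [-0.044, -0.0892, 0.016], [-0.044, -0.0892, 0.016], [-0.044, -0.0892, 0.016]] [[0.0, 0.0, -1.9], [0.0, 0.0, -3.8], [0.0, 0.0, -3.8], [0.0, 0.0, -3.8], [0.0, 0.0, -3.8]]
[[0.0, -0.0, 0.0265], [0.0, -0.0, 0.053], [0.0, -0.0, 0.0795], [0.0, -0.0, 0.106], [0.0, -0.0, 0.106]] [[0.0, 0.0, 0.0], [0.0, 0.0, 0.0], [0.0, 0.0, 0.0], [0.0, 0.0, 0.0], [0.0, 0.0, 0.0]]
```

Call:
arm_command(delta_pos=[[-0.035,-0.035,0.008],[-0.07,-0.07,0.016],[-0.106,-0.105,0.024],[-0.141,-0.14,0.032],[-0.176,-0.175,0.04]], rot=[[0,0,-1.9],[0,0,-3.8],[0,0,-5.7],[0,0,-7.6],[0,0,-9.4]], claw=[1,1,1,1,1])

```text
time: 1.02
tool_pos: [0.3147, 0.2322, 0.1963]
ee_rot: [0.0, 0.15, 0.989, 0.0]
wrist_force: [0.4, 0.4, -0.0]
gripper_width: 0.0885
gripper_force: 0.0
```

Call:
arm_command(delta_pos=[[-0.029,-0.04,0.008],[-0.058,-0.081,0.016],[-0.087,-0.121,0.024],[-0.116,-0.161,0.032],[-0.145,-0.202,0.04]], rot=[[0,0,-1.9],[0,0,-3.8],[0,0,-5.7],[0,0,-7.6],[0,0,-9.5]], claw=[1,1,1,1,1])

```text
time: 1.65
tool_pos: [0.3932, -0.004, 0.1564]
ee_rot: [0.0, 0.067, 0.998, -0.0]
wrist_force: [1.0, 0.5, 0.1]
gripper_width: 0.0882
gripper_force: 0.0
```

Call:
arm_command(delta_pos=[[-0.022,-0.045,0.008],[-0.044,-0.089,0.016],[-0.044,-0.089,0.016],[-0.044,-0.089,0.016],[-0.044,-0.089,0.016]], rot=[[0,0,-1.9],[0,0,-3.8],[0,0,-3.8],[0,0,-3.8],[0,0,-3.8]], claw=[1,1,1,1,1])

```text
time: 2.28
tool_pos: [0.4243, -0.0955, 0.1407]
ee_rot: [0.0, 0.034, 0.999, -0.0]
wrist_force: [-0.6, -0.8, -0.1]
gripper_width: 0.0878
gripper_force: 0.0
```

Call:
arm_command(delta_pos=[[0,0,0.027],[0,0,0.053],[0,0,0.08],[0,0,0.106],[0,0,0.106]], rot=[[0,0,0],[0,0,0],[0,0,0],[0,0,0],[0,0,0]], claw=[1,1,1,1,1])

```text
time: 2.9
tool_pos: [0.4236, -0.0953, 0.0337]
ee_rot: [-0.001, 0.034, 0.999, 0.001]
wrist_force: [0.8, 0.3, 0.5]
gripper_width: 0.0879
gripper_force: 0.0
```

Run:
```python
from plan import *
im=vision.grab_frame("top");a,b=masks(im);p=vision.camera_params("top")
print(fit(DR,a,[.5185,-.1035,-.07],p))
o=cv2.resize(im[:,:,::-1][125:335,190:470],(800,600),interpolation=cv2.INTER_CUBIC);cv2.imwrite("pics/c1.png",o)
s=[.425,-.097,.034,176];c=[.448,-.0985,.034,176];e=[.5806,-.1086,.034,187.6]
plan(line(s,c,3)+[c,c]+line(c,e,14)+[e],s)
```

```text
(array([ 0.5258, -0.1029, -0.0974]), np.float64(784.375), np.float32(1980.0))
now [ 0.425 -0.097  0.034] yaw 176.0
[[-0.0077, 0.0, 0.0], [-0.0154, 0.0001, 0.0], [-0.023, 0.0001, 0.0], [-0.023, 0.0001, 0.0], [-0.023, 0.0001, 0.0]] [[0.0, 0.0, 0.0], [0.0, 0.0, 0.0], [0.0, 0.0, 0.0], [0.0, 0.0, 0.0], [0.0, 0.0, 0.0]]
[[-0.0095, -0.0001, -0.0], [-0.019, -0.0001, -0.0], [-0.0285, -0.0002, -0.0], [-0.038, -0.0002, -0.0], [-0.0475, -0.0003, -0.0]] [[-0.0, 0.0, -0.8], [0.0, 0.0, -1.7], [0.0, 0.0, -2.5], [-0.0, 0.0, -3.3], [-0.0, 0.0, -4.1]]
[[-0.0095, -0.0007, -0.0], [-0.0189, -0.0015, -0.0], [-0.0284, -0.0022, -0.0], [-0.0379, -0.003, -0.0], [-0.0473, -0.0037, -0.0]] [[-0.0, 0.0, -0.8], [0.0, 0.0, -1.7], [-0.0, 0.0, -2.5], [-0.0, 0.0, -3.3], [-0.0, 0.0, -4.1]]
[[-0.0094, -0.0014, -0.0], [-0.0188, -0.0029, -0.0], [-0.0282, -0.0043, -0.0], [-0.0376, -0.0057, -0.0], [-0.0376, -0.0057, -0.0]] [[-0.0, 0.0, -0.8], [-0.0, 0.0, -1.7], [0.0, 0.0, -2.5], [0.0, 0.0, -3.3], [0.0, 0.0, -3.3]]
```

View pics/c1.png

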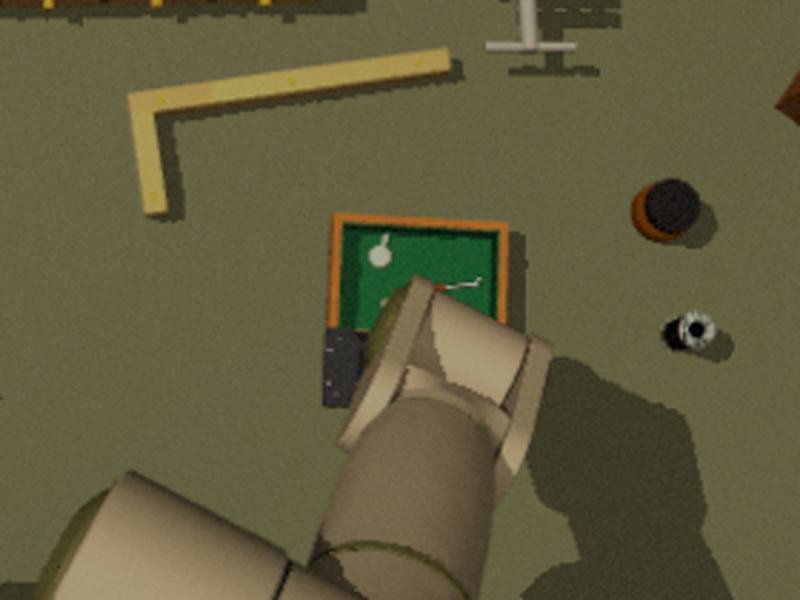

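The crop shows the hand behind the drawer's near side, with the body's left end at (345,365) and the drawer unmoved. Now I'll make contact.

Call:
arm_command(delta_pos=[[-0.008,0,0],[-0.015,0,0],[-0.023,0,0],[-0.023,0,0],[-0.023,0,0]], rot=[[0,0,0],[0,0,0],[0,0,0],[0,0,0],[0,0,0]], claw=[1,1,1,1,1])

```text
time: 3.58
tool_pos: [0.4473, -0.098, 0.0344]
ee_rot: [-0.0, 0.035, 0.999, 0.0]
wrist_force: [-0.2, 0.6, 1.1]
gripper_width: 0.0881
gripper_force: 0.0
```

Call:
arm_command(delta_pos=[[-0.009,0,0],[-0.018,0,0],[-0.028,0,0],[-0.038,0,0],[-0.048,0,0]], rot=[[0,0,-0.8],[0,0,-1.7],[0,0,-2.5],[0,0,-3.3],[0,0,-4.1]], claw=[1,1,1,1,1])

```text
time: 4.2
tool_pos: [0.4959, -0.1014, 0.0343]
ee_rot: [-0.0, -0.001, 1.0, 0.0]
wrist_force: [-3.9, -0.2, -1.0]
gripper_width: 0.0881
gripper_force: 1.5
```

Run:
```python
from plan import *
vis=lambda n:vision.grab_frame(n)
t=vis("top")[:,:,::-1][125:317,190:446];s=vis("scene")[:,:,::-1][150:342,100:356]
o=np.hstack([cv2.resize(i,(400,300),interpolation=cv2.INTER_CUBIC) for i in(t,s)]);cv2.imwrite("pics/c2.png",o)
```

```text
(no output)
```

View pics/c2.png

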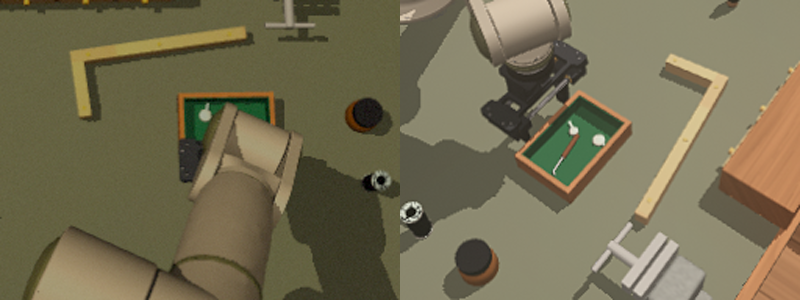

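The pictures show the hand flush on the near side, with the drawer pushed forward and turning square. The contact force is 4 N, so I'll continue.

Call:
arm_command(delta_pos=[[-0.009,-0.001,0],[-0.019,-0.001,0],[-0.028,-0.002,0],[-0.038,-0.003,0],[-0.047,-0.004,0]], rot=[[0,0,-0.8],[0,0,-1.7],[0,0,-2.5],[0,0,-3.3],[0,0,-4.1]], claw=[1,1,1,1,1])

```text
time: 4.92
tool_pos: [0.5429, -0.1054, 0.0344]
ee_rot: [-0.0, -0.037, 0.999, -0.0]
wrist_force: [-4.8, -0.4, 1.9]
gripper_width: 0.0881
gripper_force: 2.3
```

Call:
arm_command(delta_pos=[[-0.009,-0.001,0],[-0.017,-0.003,0],[-0.026,-0.004,0],[-0.032,-0.005,0],[-0.032,-0.005,0]], rot=[[0,0,-0.8],[0,0,-1.7],[0,0,-2.5],[0,0,-3.4],[0,0,-3.4]], claw=[1,1,1,1,1])

```text
time: 5.55
tool_pos: [0.5753, -0.108, 0.0344]
ee_rot: [0.001, -0.067, 0.998, -0.0]
wrist_force: [-0.3, 0.2, -0.2]
gripper_width: 0.0881
gripper_force: 0.0
```

Run:
```python
from plan import *
p=vision.camera_params("top");p2,R,s=state()
x=R.as_matrix()[:,0];print(p2,np.degrees(np.arctan2(x[1],x[0])))
c=p2[:2]-.069*x[:2];print("est centre",c)
a=np.radians(np.degrees(np.arctan2(x[1],x[0]))-180)
a=(a+np.pi)%(2*np.pi)-np.pi
print(inF([*c,a],np.array([.692,.152,.133])))
t=vision.grab_frame("scene");u=lambda v:v
o=cv2.resize(t[:,:,::-1][130:322,180:436],(800,600),interpolation=cv2.INTER_CUBIC);cv2.imwrite("pics/c3.png",o)
# retreat 20mm back, up to z .11, then to right side of drawer
Y=np.degrees(.133);d=c
def at(dx,dy,z,yaw): q=tf(np.array([[dx,dy,0.]]),[*d,.133])[0];return [q[0],q[1],z,yaw]
cur=[*p2[:2],.034,180+Y]
b1=at(-.095,0,.034,180+Y);b2=at(-.095,0,.12,180+Y);b3=at(0,-.085-.009-.035,.12,90+Y);b4=b3[:2]+[.034,90+Y]
print(b3)
plan(line(cur,b1,2)+line(b1,b2,3)+line(b2,b3,9)+[b3]+line(b3,b4,4)+[b4],cur)
```

```text
[ 0.5753 -0.108   0.0344] -172.37270877699484
est centre [ 0.6437 -0.0988]
[[-0.0211 -0.1572]
 [-0.1411 -0.1572]
 [-0.1411 -0.3272]
 [-0.0211 -0.3272]]
[np.float64(0.6608397704039188), np.float64(-0.22670540487306318), 0.12, np.float64(97.62033867523995)]
now [ 0.5753 -0.108   0.034 ] yaw -172.37966132476004
[[0.013, 0.0, 0.0], [0.026, 0.0, 0.0], [0.026, 0.0, -0.0287], [0.026, 0.0, -0.0573], [0.026, 0.0, -0.086]] [[0.0, 0.0, 0.0], [0.0, 0.0, 0.0], [0.0, 0.0, 0.0], [0.0, 0.0, 0.0], [0.0, 0.0, 0.0]]
[[-0.0106, -0.0143, 0.0], [-0.0211, -0.0287, 0.0], [-0.0317, -0.043, 0.0], [-0.0422, -0.0573, 0.0], [-0.0528, -0.0717, 0.0]] [[0.0, -0.0, 10.0], [0.0, -0.0, 20.0], [0.0, -0.0, 30.0], [-0.0, -0.0, 40.0], [0.0, -0.0, 50.0]]
[[-0.0178, -0.0011, -0.0], [-0.0355, -0.0023, -0.0], [-0.0533, -0.0034, -0.0], [-0.0711, -0.0045, -0.0], [-0.0711, -0.0045, -0.0]] [[-0.0, -0.0, 10.0], [-0.0, -0.0, 20.0], [-0.0, -0.0, 30.0], [0.0, -0.0, 40.0], [0.0, -0.0, 40.0]]
[[0.0, -0.0, 0.0215], [0.0, -0.0, 0.043], [0.0, -0.0, 0.0645], [0.0, -0.0, 0.086], [0.0, -0.0, 0.086]] [[0.0, 0.0, 0.0], [0.0, 0.0, 0.0], [0.0, 0.0, 0.0], [0.0, 0.0, 0.0], [0.0, 0.0, 0.0]]
```

View pics/c3.png

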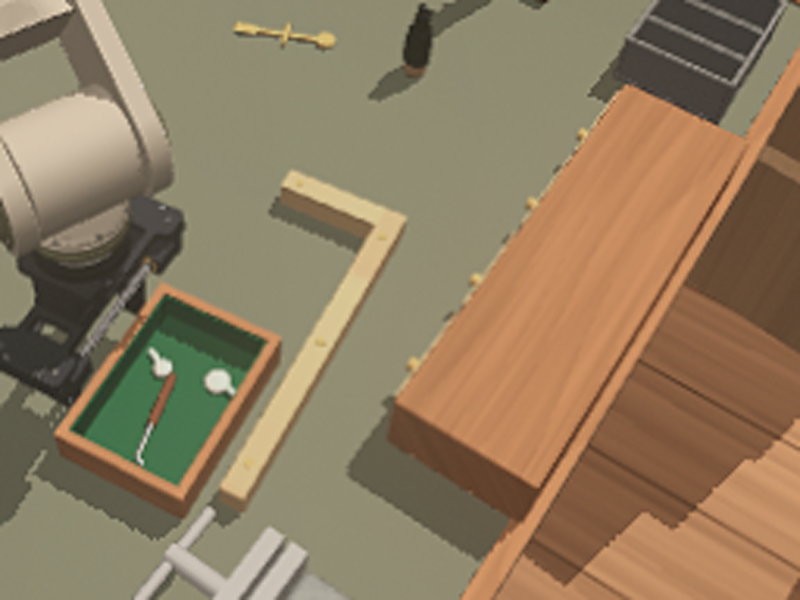

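The drawer is now parallel to the long bar with a gap of about 20 mm. The vise T-handle, at (150,560) in the crop, stands near the drawer's far right corner, so I'll check its height before going to the right side.

Run:
```python
from plan import *
T=vision.camera_params("top");C=vision.camera_params("scene")
def ud(u,p): return cv2.undistortPoints(np.float64([[u]]),p["camera_matrix"],p["D"])[0,0]
for a,b in(((564,221),(388,460)),((611,221),(350,501))):
    X=cv2.triangulatePoints(np.array(T["world_to_cam"])[:3],np.array(C["world_to_cam"])[:3],ud(np.array(a)*.64,T),ud(np.array(b)*.64,C));print((X[:3]/X[3]).T)
```

```text
[[ 0.7463 -0.1773  0.0577]]
[[ 0.7428 -0.2619  0.0646]]
```

Run:
```python
from plan import *
F=[.692,.152,.133];Y=np.degrees(.133)
def at(fx,fy,z,yaw): q=tf(np.array([[fx,fy,0.]]),F)[0];return [q[0],q[1],z,yaw+Y]
cur=at(-.150,-.242,.034,180);cur=[.5753,-.108,.034,180+Y]
X=-.096
b2=at(-.176,-.242,.12,180);b3=at(X,-.327-.009-.03,.12,90);b4=b3[:2]+[.047,90+Y]
b5=at(X,-.340,.047,90);b6=at(X,-.187,.047,90)
print(b3,b6)
plan(line(b2,b3,9)+[b3]+line(b3,b4,3)+[b4,b4]+line(b4,b5,3)+[b5,b5]+line(b5,b6,14)+[b6],b2)
```

```text
[np.float64(0.6453824371526024), np.float64(-0.2234980730099276), 0.12, np.float64(97.62033867523995)] [np.float64(0.6216455621056785), np.float64(-0.04607890616765345), 0.047, np.float64(97.62033867523995)]
now [ 0.5496 -0.1112  0.12  ] yaw -172.37966132476004
[[-0.0089, -0.0138, -0.0], [-0.0178, -0.0276, -0.0], [-0.0267, -0.0413, -0.0], [-0.0356, -0.0551, -0.0], [-0.0444, -0.0689, -0.0]] [[0.0, -0.0, 10.0], [0.0, -0.0, 20.0], [0.0, -0.0, 30.0], [-0.0, -0.0, 40.0], [0.0, -0.0, 50.0]]
[[-0.0163, -0.002, -0.0], [-0.0325, -0.0041, -0.0], [-0.0488, -0.0061, -0.0], [-0.0651, -0.0082, -0.0], [-0.0651, -0.0082, -0.0]] [[-0.0, -0.0, 10.0], [-0.0, -0.0, 20.0], [-0.0, -0.0, 30.0], [0.0, -0.0, 40.0], [0.0, -0.0, 40.0]]
[[0.0, -0.0, 0.0243], [0.0, -0.0, 0.0487], [0.0, -0.0, 0.073], [0.0, -0.0, 0.073], [0.0, -0.0, 0.073]] [[0.0, 0.0, 0.0], [0.0, 0.0, 0.0], [0.0, 0.0, 0.0], [0.0, 0.0, 0.0], [0.0, 0.0, 0.0]]
[[0.0087, -0.0, -0.0], [0.0173, -0.0, -0.0], [0.026, -0.0, -0.0], [0.026, -0.0, -0.0], [0.026, -0.0, -0.0]] [[0.0, 0.0, 0.0], [0.0, 0.0, 0.0], [0.0, 0.0, 0.0], [0.0, 0.0, 0.0], [0.0, 0.0, 0.0]]
[[0.0109, -0.0, -0.0], [0.0219, -0.0, -0.0], [0.0328, -0.0, -0.0], [0.0437, 0.0, 0.0], [0.0546, 0.0, 0.0]] [[0.0, 0.0, 0.0], [0.0, 0.0, 0.0], [0.0, 0.0, 0.0], [0.0, 0.0, 0.0], [0.0, 0.0, 0.0]]
[[0.0109, -0.0, -0.0], [0.0219, -0.0, -0.0], [0.0328, -0.0, -0.0], [0.0437, -0.0, -0.0], [0.0546, -0.0, -0.0]] [[0.0, 0.0, 0.0], [0.0, 0.0, 0.0], [0.0, 0.0, 0.0], [0.0, 0.0, 0.0], [0.0, 0.0, 0.0]]
[[0.0109, 0.0, 0.0], [0.0219, 0.0, 0.0], [0.0328, 0.0, 0.0], [0.0437, 0.0, 0.0], [0.0437, 0.0, 0.0]] [[0.0, 0.0, 0.0], [0.0, 0.0, 0.0], [0.0, 0.0, 0.0], [0.0, 0.0, 0.0], [0.0, 0.0, 0.0]]
```

Call:
arm_command(delta_pos=[[0.013,0,0],[0.026,0,0],[0.026,0,-0.029],[0.026,0,-0.057],[0.026,0,-0.086]], rot=[[0,0,0],[0,0,0],[0,0,0],[0,0,0],[0,0,0]], claw=[1,1,1,1,1])

```text
time: 6.22
tool_pos: [0.5489, -0.1114, 0.1215]
ee_rot: [0.001, -0.066, 0.998, -0.0]
wrist_force: [0.5, -0.5, -0.3]
gripper_width: 0.0877
gripper_force: 0.0
```

Call:
arm_command(delta_pos=[[-0.009,-0.014,0],[-0.018,-0.028,0],[-0.027,-0.041,0],[-0.036,-0.055,0],[-0.044,-0.069,0]], rot=[[0,0,10],[0,0,20],[0,0,30],[0,0,40],[0,0,50]], claw=[0.8,0.6,0.45,0.45,0.45])

```text
time: 6.85
tool_pos: [0.6021, -0.1743, 0.1205]
ee_rot: [0.001, 0.364, 0.931, 0.0]
wrist_force: [-0.3, 0.1, 0.0]
gripper_width: 0.0407
gripper_force: 0.0
```

Call:
arm_command(delta_pos=[[-0.016,-0.002,0],[-0.033,-0.004,0],[-0.049,-0.006,0],[-0.065,-0.008,0],[-0.065,-0.008,0]], rot=[[0,0,10],[0,0,20],[0,0,30],[0,0,40],[0,0,40]], claw=[0.45,0.45,0.45,0.45,0.45])

```text
time: 7.48
tool_pos: [0.6444, -0.2242, 0.1201]
ee_rot: [0.0, 0.658, 0.753, 0.0]
wrist_force: [-0.2, -1.1, -0.5]
gripper_width: 0.0398
gripper_force: 0.0
```

Run:
```python
from plan import *
p,R,s=state();x=R.as_matrix()[:,0];print(p,np.degrees(np.arctan2(x[1],x[0])),s["gripper_width"])
P=vision.camera_params("top");im=vision.grab_frame("top");a,b=masks(im)
d=fit(DR,a,[.6437,-.0988,.133],P);print(d,inF(d[0],[.692,.152,.133]))
o=np.hstack([cv2.resize(im[:,:,::-1][90:282,190:446],(400,300),interpolation=cv2.INTER_CUBIC),cv2.resize(vision.grab_frame("scene")[:,:,::-1][180:372,120:376],(400,300),interpolation=cv2.INTER_CUBIC)])
cv2.imwrite("pics/c4.png",o)
```

```text
[ 0.6444 -0.2242  0.1201] 97.65974960379722 0.03975670408979955
(array([ 0.6496, -0.0975,  0.1036]), np.float64(384.8125), np.float32(2917.0)) [[-0.0126 -0.1585]
 [-0.1326 -0.1549]
 [-0.1376 -0.3249]
 [-0.0176 -0.3284]]
```

View pics/c4.png

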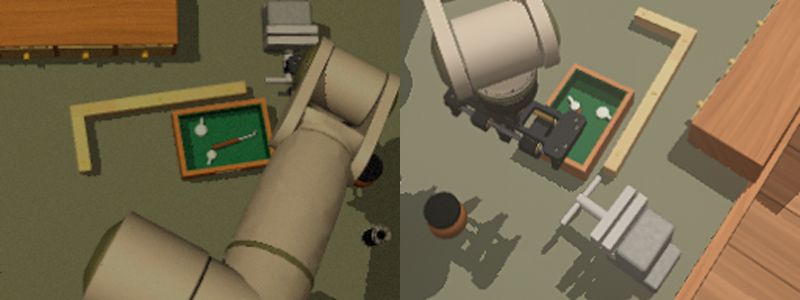

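The hand is above the right side of the drawer and clear of both the vise handle and the jar. I'll descend and make contact.

Call:
arm_command(delta_pos=[[0,0,0.024],[0,0,0.049],[0,0,0.073],[0,0,0.073],[0,0,0.073]], rot=[[0,0,0],[0,0,0],[0,0,0],[0,0,0],[0,0,0]], claw=[0.45,0.45,0.45,0.45,0.45])

```text
time: 8.2
tool_pos: [0.6445, -0.2236, 0.0488]
ee_rot: [0.001, 0.658, 0.753, 0.0]
wrist_force: [0.1, 0.4, 0.0]
gripper_width: 0.0396
gripper_force: 0.0
```

Call:
arm_command(delta_pos=[[0.009,0,0],[0.018,0,0],[0.027,0,0],[0.036,0,0],[0.045,0,0]], rot=[[0,0,0],[0,0,0],[0,0,0],[0,0,0],[0,0,0]], claw=[0.45,0.45,0.45,0.45,0.45])

```text
time: 8.82
tool_pos: [0.6381, -0.1784, 0.0474]
ee_rot: [-0.0, 0.659, 0.753, -0.0]
wrist_force: [0.9, -0.7, -0.2]
gripper_width: 0.0399
gripper_force: 0.0
```

Run:
```python
from plan import *
p,R,s=state();print(p,s["wrist_force"])
P=vision.camera_params("top");im=vision.grab_frame("top");a,b=masks(im)
d=fit(DR,a,[.6437,-.0888,.133],P);print(d,inF(d[0],[.692,.152,.133]))
o=np.hstack([cv2.resize(im[:,:,::-1][90:282,190:446],(400,300),interpolation=cv2.INTER_CUBIC),cv2.resize(vision.grab_frame("scene")[:,:,::-1][180:372,120:376],(400,300),interpolation=cv2.INTER_CUBIC)])
cv2.imwrite("pics/c5.png",o)
```

```text
[ 0.6381 -0.1784  0.0474] [ 0.8663 -0.7183 -0.1979]
(array([ 0.6524, -0.084 ,  0.3454]), np.float64(847.875), np.float32(2145.0)) [[-0.0299 -0.1329]
 [-0.1472 -0.1582]
 [-0.1113 -0.3244]
 [ 0.006  -0.2991]]
```

View pics/c5.png

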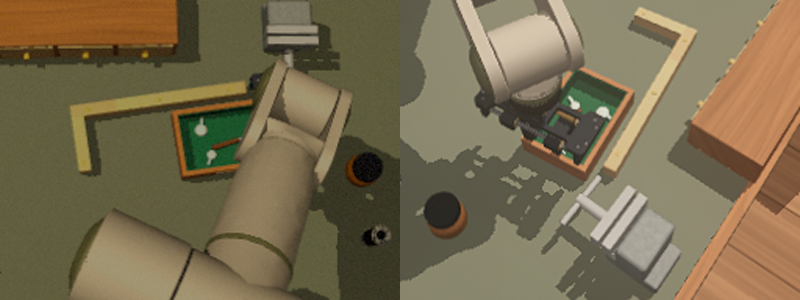

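Run:
```python
from plan import *
w=vision.grab_frame("wrist")[:,:,::-1];s=vision.grab_frame("scene")[:,:,::-1][215:305,165:285]
cv2.imwrite("pics/c6.png",np.hstack([cv2.resize(w,(400,300)),cv2.resize(s,(400,300),interpolation=cv2.INTER_CUBIC)]))
C=vision.camera_params("scene");T=vision.camera_params("top");P,R,_=state()
# expected scene pixels (in crop px) of finger outer-lower corners & drawer right edge by the estimate
f=lambda X:((proj(np.array(X),C)-[165,215])*400/120)
print("tips",f([P+R.apply([dx,dy,.022]) for dx in(-.009,.009) for dy in(-.037,.037)]))
q=[.6437,-.0988,.133];print("right rim corners",f(tf(np.array([[.06,-.085,.04],[-.06,-.085,.04],[.06,.085,.04],[-.06,.085,.04]]),q)))
```

```text
tips [[113.6255 193.7975]
 [195.495  236.7985]
 [126.5377 175.3782]
 [207.9166 217.522 ]]
right rim corners [[241.3685 248.9314]
 [105.7767 178.2247]
 [348.0283  75.7553]
 [220.3327  17.0948]]
```

View pics/c6.png

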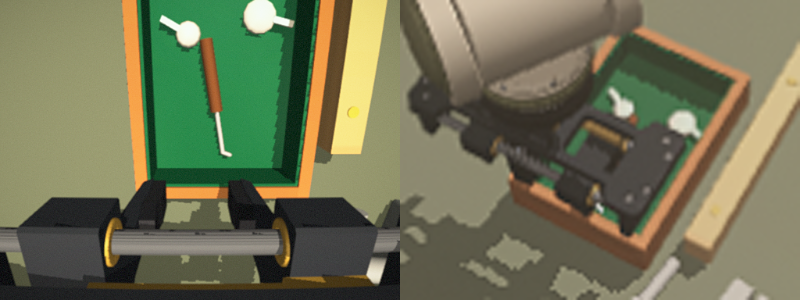

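Run:
```python
from plan import *
W=vision.camera_params("wrist");P,R,_=state();M=np.array(W["world_to_cam"]);print("cam",-M[:3,:3].T@M[:3,3],"tcp",P)
F=np.array([.692,.152,.133])
def toF(X): d=X[:2]-F[:2];c,s=np.cos(F[2]),np.sin(F[2]);return np.array([c*d[0]+s*d[1],-s*d[0]+c*d[1]])
for u in((137,198),(312,195),(125,0),(334,0),(330,153)):
    z=.028 if u==(330,153) else .04
    print(u,toF(ground(np.array(u)*1.28,z,W)))
print("tcpF",toF(P))
for z in(.0,.022,-.01):
    print(z,proj(np.array([P+R.apply([dx,dy,z]) for dx in(-.009,.009) for dy in(-.0375,-.02,.02,.0375)]),W)/1.28)
```

```text
cam [ 0.6268 -0.1045  0.1961] tcp [ 0.6382 -0.179   0.0475]
(137, 198) [-0.1404 -0.3299]
(312, 195) [-0.0181 -0.3279]
(125, 0) [-0.139  -0.2064]
(334, 0) [-0.0207 -0.2056]
(330, 153) [-0.0034 -0.301 ]
tcpF [-0.0972 -0.3209]
0.0 [[142.9285 203.4257]
 [169.0647 203.5077]
 [229.0045 203.476 ]
 [255.1241 203.3665]
 [141.0831 178.6909]
 [168.1039 178.7348]
 [230.086  178.705 ]
 [257.0886 178.6351]]
0.022 [[148.9036 188.7   ]
 [172.1552 188.7443]
 [225.4422 188.7186]
 [248.6827 188.6518]
 [147.4707 166.3338]
 [171.4093 166.3501]
 [226.2791 166.3255]
 [250.2055 166.2879]]
-0.01 [[139.7007 211.3933]
 [167.3937 211.501 ]
 [230.9303 211.4657]
 [258.6032 211.3271]
 [137.6072 185.4245]
 [166.3036 185.4882]
 [232.1593 185.4551]
 [260.8333 185.3625]]
```

Run:
```python
from plan import *
cv2.imwrite("pics/w1.png",vision.grab_frame("wrist")[:,:,::-1])
```

Call:
arm_command(delta_pos=[[-0.01,0,0],[-0.02,0,0],[-0.03,0,0],[-0.03,0,0]], rot=[[0,0,0],[0,0,0],[0,0,0],[0,0,0]], claw=[0.45,0.45,0.45,0.45])

```text
time: 9.57
tool_pos: [0.6421, -0.2099, 0.0473]
ee_rot: [0.0, 0.659, 0.752, -0.0]
wrist_force: [0.2, 0.5, 0.2]
gripper_width: 0.0396
gripper_force: 0.0
```

Run:
```python
from plan import *
a=cv2.imread("pics/w1.png");b=vision.grab_frame("wrist")[:,:,::-1].copy()
W=vision.camera_params("wrist");P,R,_=state();print(P)
for z,c in((.022,(0,0,255)),(0,(255,255,0))):
  for s in(-1,1):
    u=proj(np.array([P+R.apply([dx,dy*s,z]) for dx,dy in((-.009,.02),(.009,.02),(.009,.0375),(-.009,.0375))]),W);cv2.polylines(b,[np.int32(u)],True,c,1)
f=lambda i:cv2.resize(i[150:330,130:390],(400,277),interpolation=cv2.INTER_CUBIC)
T=vision.grab_frame("top")[:,:,::-1][90:282,190:446];S=vision.grab_frame("scene")[:,:,::-1][180:372,120:376]
g=lambda i:cv2.resize(i,(400,300),interpolation=cv2.INTER_CUBIC)
cv2.imwrite("pics/c7.png",np.vstack([np.hstack([f(a),f(b)]),np.hstack([g(T),g(S)])]))
```

```text
[ 0.6421 -0.2092  0.0473]
```

View pics/c7.png

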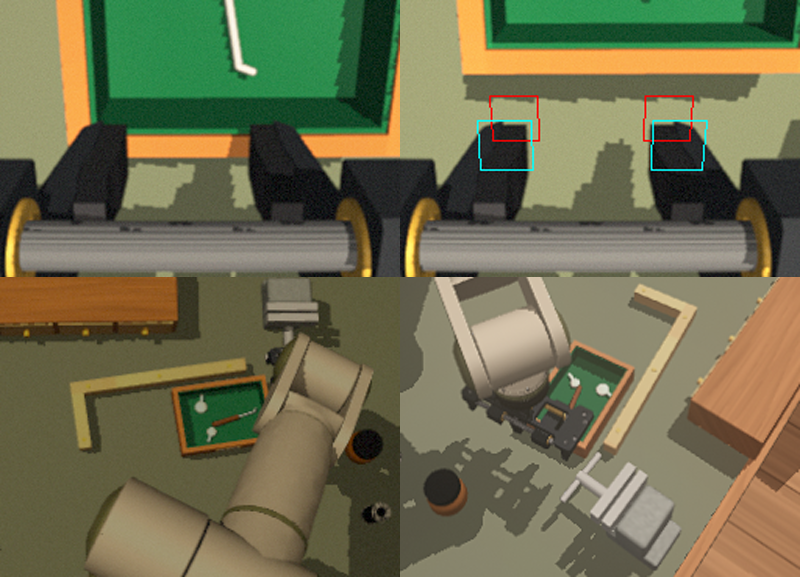

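The tips passed just above the 40 mm rim, because at this opening they don't reach as low as stated. Nothing moved: the drawer, jar and vise are unchanged. I'll go 14 mm lower and shift slightly away from the vise.

Call:
arm_command(delta_pos=[[0,-0.003,0.004],[0,-0.005,0.009],[0,-0.005,0.014],[0,-0.005,0.014]], rot=[[0,0,0],[0,0,0],[0,0,0],[0,0,0]], claw=[0.45,0.45,0.45,0.45])

```text
time: 10.22
tool_pos: [0.637, -0.2093, 0.0328]
ee_rot: [-0.0, 0.659, 0.752, -0.0]
wrist_force: [-0.5, -0.7, 0.4]
gripper_width: 0.0397
gripper_force: 0.0
```

Call:
arm_command(delta_pos=[[0.007,0,0],[0.014,0,0],[0.021,0,0],[0.028,0,0],[0.034,0,0]], rot=[[0,0,0],[0,0,0],[0,0,0],[0,0,0],[0,0,0]], claw=[0.45,0.45,0.45,0.45,0.45])

```text
time: 10.85
tool_pos: [0.6327, -0.1754, 0.0336]
ee_rot: [0.0, 0.659, 0.753, -0.0]
wrist_force: [0.2, -2.9, -0.5]
gripper_width: 0.0397
gripper_force: 1.7
```

```bash
cat > look.py <<'E'
from plan import *
F=np.array([.692,.152,.133])
def toF(X): d=X[:2]-F[:2];c,s=np.cos(F[2]),np.sin(F[2]);return np.array([c*d[0]+s*d[1],-s*d[0]+c*d[1]])
p,R,s=state();print("tcpF",toF(p),"z",p[2],s["wrist_force"])
T=vision.camera_params("top");im=vision.grab_frame("top")
# drawer's visible left rim in the top view: orange pixels at its left end, in fence frame
h=cv2.cvtColor(im,cv2.COLOR_RGB2HSV);m=(h[...,0]<19)&(h[...,1]>140)&(h[...,2]>110)
v,u=np.nonzero(m);P=np.array([toF(ground((a,b),.04,T)) for a,b in zip(u,v)])
k=(P[:,0]>-.17)&(P[:,0]<.01)&(P[:,1]>-.36)&(P[:,1]<.02);P=P[k]
print("n",len(P),"left y",np.percentile(P[:,1],99),"far x",np.percentile(P[:,0],99),"near x",np.percentile(P[:,0],1))
c=P[:,1]>np.percentile(P[:,1],99)-.02
for lo in np.arange(-.16,0,.02):
    q=P[(P[:,0]>lo)&(P[:,0]<lo+.02)]
    if len(q): print(round(lo,2),"left edge",q[:,1].max().round(4))
E
python3 look.py
```

```text
tcpF [-0.1022 -0.3167] z 0.03356155121329123 [ 0.2457 -2.9361 -0.5072]
n 417 left y -0.13524336646124216 far x -0.0170567095832412 near x -0.13743130285818328
-0.14 left edge -0.1352
-0.12 left edge -0.1351
-0.1 left edge -0.135
-0.08 left edge -0.1349
-0.06 left edge -0.1357
-0.04 left edge -0.1352
-0.02 left edge -0.1365
```

Contact is good: the force is 3 N, the drawer has moved left and it is still parallel. I'll keep pushing.

Call:
arm_command(delta_pos=[[0.01,0,0],[0.02,0,0],[0.03,0,0],[0.04,0,0],[0.05,0,0]], rot=[[0,0,0],[0,0,0],[0,0,0],[0,0,0],[0,0,0]], claw=[0.45,0.45,0.45,0.45,0.45])

```text
time: 11.52
tool_pos: [0.626, -0.1255, 0.0335]
ee_rot: [0.0, 0.659, 0.753, 0.0]
wrist_force: [0.6, -4.3, 0.1]
gripper_width: 0.0399
gripper_force: 1.9
```

```bash
python3 look.py
```

```text
tcpF [-0.1022 -0.2663] z 0.03352600018721978 [ 0.5987 -4.3213  0.1498]
n 401 left y -0.08485300704838576 far x -0.016836909858198433 near x -0.1372501901876834
-0.14 left edge -0.0848
-0.12 left edge -0.0844
-0.1 left edge -0.0849
-0.08 left edge -0.0849
-0.06 left edge -0.0847
-0.04 left edge -0.0849
-0.02 left edge -0.0886
```

Call:
arm_command(delta_pos=[[0.01,0,0],[0.02,0,0],[0.03,0,0],[0.04,0,0],[0.05,0,0]], rot=[[0,0,0],[0,0,0],[0,0,0],[0,0,0],[0,0,0]], claw=[0.45,0.45,0.45,0.45,0.45])

```text
time: 12.2
tool_pos: [0.6193, -0.076, 0.0334]
ee_rot: [-0.0, 0.659, 0.752, -0.0]
wrist_force: [1.2, -3.5, 0.5]
gripper_width: 0.0393
gripper_force: 1.9
```

```bash
python3 look.py
```

```text
tcpF [-0.1023 -0.2163] z 0.033409834380128844 [ 1.1691 -3.5389  0.5176]
n 389 left y -0.03505540642631256 far x -0.017219978859102366 near x -0.13736144458179889
-0.14 left edge -0.035
-0.12 left edge -0.0347
-0.1 left edge -0.0348
-0.08 left edge -0.0353
-0.06 left edge -0.035
-0.04 left edge -0.0351
-0.02 left edge -0.0376
```

Call:
arm_command(delta_pos=[[0.008,0,0],[0.016,0,0],[0.022,0,0],[0.027,0,0],[0.027,0,0]], rot=[[0,0,0],[0,0,0],[0,0,0],[0,0,0],[0,0,0]], claw=[0.45,0.45,0.45,0.45,0.45])

```text
time: 12.88
tool_pos: [0.6157, -0.0491, 0.0333]
ee_rot: [-0.0, 0.658, 0.753, 0.0]
wrist_force: [0.1, 0.1, -0.5]
gripper_width: 0.0396
gripper_force: 0.0
```

```bash
python3 look.py
python3 - <<'E'
from plan import *
F=[.692,.152,.133];Y=np.degrees(.133)
def at(fx,fy,z,yaw): q=tf(np.array([[fx,fy,0.]]),F)[0];return [q[0],q[1],z,yaw+Y]
a=at(-.102,-.189,.0335,90);b=at(-.102,-.214,.0335,90);c=at(-.102,-.214,.1,90)
d=at(-.19,-.1,.1,180);e=at(-.18,-.093,.0335,180)
plan(line(a,b,2)+line(b,c,3)+line(c,d,9)+[d]+line(d,e,4)+[e],a)
E
```

```text
tcpF [-0.1023 -0.1893] z 0.033326902823060875 [ 0.0923  0.0587 -0.5233]
n 379 left y -0.008064133193899554 far x -0.017102937182513565 near x -0.13760458587576935
-0.14 left edge -0.0081
-0.12 left edge -0.0078
-0.1 left edge -0.0078
-0.08 left edge -0.0075
-0.06 left edge -0.0079
-0.04 left edge -0.0083
-0.02 left edge -0.0095
now [ 0.616  -0.0489  0.0335] yaw 97.62033867523995
[[-0.0125, -0.0, -0.0], [-0.025, -0.0, -0.0], [-0.025, -0.0, -0.0222], [-0.025, -0.0, -0.0443], [-0.025, -0.0, -0.0665]] [[0.0, 0.0, 0.0], [0.0, 0.0, 0.0], [0.0, 0.0, 0.0], [0.0, 0.0, 0.0], [0.0, 0.0, 0.0]]
[[0.0127, -0.0098, -0.0], [0.0253, -0.0196, -0.0], [0.038, -0.0293, -0.0], [0.0507, -0.0391, -0.0], [0.0633, -0.0489, -0.0]] [[-0.0, 0.0, -10.0], [-0.0, 0.0, -20.0], [0.0, 0.0, -30.0], [-0.0, 0.0, -40.0], [-0.0, 0.0, -50.0]]
[[0.0156, 0.0034, 0.0], [0.0313, 0.0068, 0.0], [0.0469, 0.0103, 0.0], [0.0625, 0.0137, 0.0], [0.0625, 0.0137, 0.0]] [[0.0, 0.0, -10.0], [0.0, 0.0, -20.0], [0.0, 0.0, -30.0], [0.0, 0.0, -40.0], [0.0, 0.0, -40.0]]
[[-0.0025, 0.0018, 0.0166], [-0.005, 0.0035, 0.0332], [-0.0075, 0.0052, 0.0499], [-0.01, 0.007, 0.0665], [-0.01, 0.007, 0.0665]] [[0.0, 0.0, 0.0], [0.0, 0.0, 0.0], [0.0, 0.0, 0.0], [0.0, 0.0, 0.0], [0.0, 0.0, 0.0]]
```

Call:
arm_command(delta_pos=[[-0.012,0,0],[-0.025,0,0],[-0.025,0,-0.022],[-0.025,0,-0.044],[-0.025,0,-0.067]], rot=[[0,0,0],[0,0,0],[0,0,0],[0,0,0],[0,0,0]], claw=[0.45,0.45,0.45,0.45,0.45])

```text
time: 13.55
tool_pos: [0.6191, -0.0757, 0.101]
ee_rot: [-0.0, 0.659, 0.752, -0.0]
wrist_force: [1.4, 1.0, -0.0]
gripper_width: 0.0398
gripper_force: 0.0
```

Call:
arm_command(delta_pos=[[0.013,-0.01,0],[0.025,-0.02,0],[0.038,-0.029,0],[0.051,-0.039,0],[0.063,-0.049,0]], rot=[[0,0,-10],[0,0,-20],[0,0,-30],[0,0,-40],[0,0,-50]], claw=[0.6,0.8,1,1,1])

```text
time: 14.18
tool_pos: [0.562, -0.0192, 0.1004]
ee_rot: [0.0, 0.277, 0.961, 0.0]
wrist_force: [-0.9, 0.2, -0.2]
gripper_width: 0.0867
gripper_force: 0.0
```

Call:
arm_command(delta_pos=[[0.016,0.003,0],[0.031,0.007,0],[0.047,0.01,0],[0.0625,0.014,0],[0.0625,0.014,0]], rot=[[0,0,-10],[0,0,-20],[0,0,-30],[0,0,-40],[0,0,-40]], claw=[1,1,1,1,1])

```text
time: 14.8
tool_pos: [0.5169, 0.0263, 0.1006]
ee_rot: [0.0, -0.066, 0.998, 0.0]
wrist_force: [-0.3, -0.3, -0.2]
gripper_width: 0.0882
gripper_force: 0.0
```

Call:
arm_command(delta_pos=[[-0.002,0.002,0.017],[-0.005,0.004,0.033],[-0.008,0.005,0.05],[-0.01,0.007,0.066],[-0.01,0.007,0.066]], rot=[[0,0,0],[0,0,0],[0,0,0],[0,0,0],[0,0,0]], claw=[1,1,1,1,1])

```text
time: 15.42
tool_pos: [0.5254, 0.0351, 0.0329]
ee_rot: [-0.001, -0.066, 0.998, 0.0]
wrist_force: [-0.7, -0.0, 0.3]
gripper_width: 0.0884
gripper_force: 0.0
```

```bash
python3 look.py
```

```text
tcpF [-0.1807 -0.0938] z 0.032946334640872724 [-0.7312 -0.0475  0.2552]
n 391 left y -0.007740289416059096 far x -0.016837141712997775 near x -0.12416051407694156
-0.14 left edge -0.0081
-0.12 left edge -0.0074
-0.1 left edge -0.0074
-0.08 left edge -0.0079
-0.06 left edge -0.0075
-0.04 left edge -0.0075
-0.02 left edge -0.0095
```

Call:
arm_command(delta_pos=[[-0.01,0,0],[-0.02,0,0],[-0.029,0,0],[-0.036,0,0],[-0.042,0,0]], rot=[[0,0,0],[0,0,0],[0,0,0],[0,0,0],[0,0,0]], claw=[1,1,1,1,1])

```text
time: 16.1
tool_pos: [0.5672, 0.0405, 0.0344]
ee_rot: [-0.001, -0.067, 0.998, 0.0]
wrist_force: [-6.3, -1.7, 4.4]
gripper_width: 0.0882
gripper_force: 3.0
```

Call:
arm_command(delta_pos=[[-0.002,0,0],[-0.004,0,0],[-0.006,0,0],[-0.008,0,0]], rot=[[0,0,0],[0,0,0],[0,0,0],[0,0,0]], claw=[1,1,1,1])

```text
time: 16.6
tool_pos: [0.5736, 0.0413, 0.0341]
ee_rot: [-0.003, -0.067, 0.998, 0.0]
wrist_force: [-18.2, -4.3, 11.7]
gripper_width: 0.088
gripper_force: 8.9
```

```bash
python3 look.py
```

```text
tcpF [-0.132 -0.094] z 0.03414934309287037 [-18.2438  -4.2915  11.6651]
n 282 left y -0.007800279091036637 far x -0.0005265358072386268 near x -0.07198822169890952
-0.08 left edge -0.0075
-0.06 left edge -0.0071
-0.04 left edge -0.0079
-0.02 left edge -0.0076
```

Call:
arm_command(delta_pos=[[0.012,0,0],[0.03,0,0],[0.03,0,-0.022],[0.03,0,-0.044],[0.03,0,-0.067]], rot=[[0,0,0],[0,0,0],[0,0,0],[0,0,0],[0,0,0]], claw=[1,1,1,1,1])

```text
time: 17.27
tool_pos: [0.5461, 0.0375, 0.1022]
ee_rot: [0.0, -0.066, 0.998, -0.0]
wrist_force: [0.3, 0.1, -0.6]
gripper_width: 0.0882
gripper_force: 0.0
```

```bash
python3 look.py
python3 - <<'E'
from plan import *
F=[.692,.152,.133];Y=np.degrees(.133)
def at(fx,fy,z,yaw): q=tf(np.array([[fx,fy,0.]]),F)[0];return [q[0],q[1],z,yaw+Y]
a=at(-.160,-.094,.1,180);b=at(-.067,-.215,.1,90);c=at(-.067,-.215,.0335,90)
plan(line(a,b,9)+[b]+line(b,c,4)+[c],a)
E
```

```text
tcpF [-0.1598 -0.0941] z 0.10220288064843702 [ 0.2525  0.0875 -0.5929]
n 322 left y -0.007545197782026527 far x -0.0005113776624346957 near x -0.08938575241381393
-0.1 left edge -0.0078
-0.08 left edge -0.0075
-0.06 left edge -0.0075
-0.04 left edge -0.0071
-0.02 left edge -0.0076
now [0.5459 0.0376 0.1   ] yaw -172.37966132476004
[[-0.0103, -0.0134, -0.0], [-0.0207, -0.0269, -0.0], [-0.031, -0.0403, -0.0], [-0.0413, -0.0538, -0.0], [-0.0517, -0.0672, -0.0]] [[0.0, -0.0, 10.0], [0.0, -0.0, 20.0], [0.0, -0.0, 30.0], [-0.0, -0.0, 40.0], [0.0, -0.0, 50.0]]
[[-0.0169, -0.0007, -0.0], [-0.0339, -0.0015, -0.0], [-0.0508, -0.0022, -0.0], [-0.0678, -0.0029, -0.0], [-0.0678, -0.0029, -0.0]] [[-0.0, -0.0, 10.0], [-0.0, -0.0, 20.0], [-0.0, -0.0, 30.0], [0.0, -0.0, 40.0], [0.0, -0.0, 40.0]]
[[0.0, -0.0, 0.0166], [0.0, -0.0, 0.0332], [0.0, -0.0, 0.0499], [0.0, -0.0, 0.0665], [0.0, -0.0, 0.0665]] [[0.0, 0.0, 0.0], [0.0, 0.0, 0.0], [0.0, 0.0, 0.0], [0.0, 0.0, 0.0], [0.0, 0.0, 0.0]]
```

Call:
arm_command(delta_pos=[[-0.01,-0.013,0],[-0.021,-0.027,0],[-0.031,-0.04,0],[-0.041,-0.054,0],[-0.052,-0.067,0]], rot=[[0,0,10],[0,0,20],[0,0,30],[0,0,40],[0,0,50]], claw=[0.8,0.6,0.45,0.45,0.45])

```text
time: 17.95
tool_pos: [0.6068, -0.0225, 0.1008]
ee_rot: [0.0, 0.364, 0.931, 0.0]
wrist_force: [0.3, 0.9, 0.7]
gripper_width: 0.0409
gripper_force: 0.0
```

Call:
arm_command(delta_pos=[[-0.017,-0.001,0],[-0.034,-0.002,0],[-0.051,-0.002,0],[-0.068,-0.003,0],[-0.068,-0.003,0]], rot=[[0,0,10],[0,0,20],[0,0,30],[0,0,40],[0,0,40]], claw=[0.45,0.45,0.45,0.45,0.45])

```text
time: 18.58
tool_pos: [0.6547, -0.0707, 0.1006]
ee_rot: [0.0, 0.658, 0.753, 0.0]
wrist_force: [0.4, -0.4, -0.1]
gripper_width: 0.0397
gripper_force: 0.0
```

Call:
arm_command(delta_pos=[[0,0,0.017],[0,0,0.033],[0,0,0.05],[0,0,0.067],[0,0,0.067]], rot=[[0,0,0],[0,0,0],[0,0,0],[0,0,0],[0,0,0]], claw=[0.45,0.45,0.45,0.45,0.45])

```text
time: 19.2
tool_pos: [0.6536, -0.0698, 0.0326]
ee_rot: [-0.001, 0.659, 0.753, -0.001]
wrist_force: [-0.5, 0.7, 0.5]
gripper_width: 0.0397
gripper_force: 0.0
```

```bash
python3 look.py
```

```text
tcpF [-0.0675 -0.2147] z 0.03259905006667652 [-0.4501  0.7382  0.4703]
n 422 left y -0.008014775645121618 far x -0.0005113776624346957 near x -0.12060322150470784
-0.14 left edge -0.0089
-0.12 left edge -0.0078
-0.1 left edge -0.0078
-0.08 left edge -0.0075
-0.06 left edge -0.0083
-0.04 left edge -0.0079
-0.02 left edge -0.008
```

Far side is flush (x from -0.5 to -120.6 mm). Now I'll push left into the short bar.

Call:
arm_command(delta_pos=[[0.009,0,0],[0.017,0,0],[0.023,0,0],[0.028,0,0],[0.032,0,0]], rot=[[0,0,0],[0,0,0],[0,0,0],[0,0,0],[0,0,0]], claw=[0.45,0.45,0.45,0.45,0.45])

```text
time: 19.88
tool_pos: [0.6503, -0.0386, 0.0347]
ee_rot: [0.001, 0.659, 0.752, -0.0]
wrist_force: [-0.2, -3.6, 0.3]
gripper_width: 0.0395
gripper_force: 2.0
```

Call:
arm_command(delta_pos=[[0.002,0,0],[0.003,0,0],[0.004,0,0],[0.004,0,0]], rot=[[0,0,0],[0,0,0],[0,0,0],[0,0,0]], claw=[0.45,0.45,0.45,0.45])

```text
time: 20.38
tool_pos: [0.65, -0.0357, 0.0347]
ee_rot: [0.001, 0.659, 0.752, -0.0]
wrist_force: [0.8, -8.6, 0.9]
gripper_width: 0.0393
gripper_force: 4.5
```

```bash
python3 look.py
```

```text
tcpF [-0.0665 -0.1805] z 0.034704522625337714 [ 0.7768 -8.5724  0.8598]
n 341 left y -0.00042128648532769095 far x -0.0005349214745519085 near x -0.12048373957518946
-0.14 left edge -0.0089
-0.12 left edge 0.0004
-0.1 left edge -0.0004
-0.08 left edge -0.0008
-0.06 left edge -0.0008
-0.04 left edge -0.0008
-0.02 left edge -0.0005
```

Call:
arm_command(delta_pos=[[0.002,0,0],[0.003,0,0],[0.003,0,0]], rot=[[0,0,0],[0,0,0],[0,0,0]], claw=[0.45,0.45,0.45])

```text
time: 20.8
tool_pos: [0.65, -0.0352, 0.0349]
ee_rot: [0.003, 0.659, 0.752, -0.001]
wrist_force: [1.1, -19.7, -0.8]
gripper_width: 0.0397
gripper_force: 9.9
```

Call:
arm_command(delta_pos=[[-0.01,0,0],[-0.03,0,0],[-0.035,0,-0.03],[-0.035,0,-0.07],[-0.035,0,-0.11]], rot=[[0,0,0],[0,0,0],[0,0,0],[0,0,0],[0,0,0]], claw=[0.45,0.45,0.45,0.45,0.45])

```text
time: 21.42
tool_pos: [0.6538, -0.0667, 0.1454]
ee_rot: [-0.0, 0.659, 0.752, 0.0]
wrist_force: [0.1, 0.3, -0.5]
gripper_width: 0.0394
gripper_force: 0.0
```

Call:
arm_command(delta_pos=[[-0.03,-0.04,-0.01],[-0.06,-0.08,-0.02],[-0.09,-0.12,-0.03],[-0.12,-0.16,-0.04],[-0.12,-0.16,-0.04]], rot=[[0,0,0],[0,0,0],[0,0,0],[0,0,0],[0,0,0]], claw=[0.45,0.45,0.45,0.45,0.45])

```text
time: 22.05
tool_pos: [0.5098, -0.2087, 0.1853]
ee_rot: [0.001, 0.66, 0.751, 0.0]
wrist_force: [0.7, 0.3, 0.2]
gripper_width: 0.0397
gripper_force: 0.0
```

```bash
python3 look.py
python3 - <<'E'
from plan import *
P=vision.camera_params("top");im=vision.grab_frame("top");a,b=masks(im)
f=fit(FE,b,[.692,.152,.133],P);d=fit(DR,a,[.644,.06,.133],P);print(d,f,inF(d[0],f[0]))
o=cv2.imread("pics/top0.png");n=cv2.resize(im[:,:,::-1],(800,600),interpolation=cv2.INTER_CUBIC)
# bystander shift check by template match
for nm,(u,v,r) in dict(jar=(660,310,28),barrel=(674,377,24),mouth=(257,304,20),key=(281,386,36),driver=(167,395,48)).items():
    t=o[v-r:v+r,u-r:u+r];w=n[v-r-20:v+r+20,u-r-20:u+r+20];m=cv2.minMaxLoc(cv2.matchTemplate(w,t,cv2.TM_CCOEFF_NORMED));print(nm,m[1],np.array(m[3])-20)
E
```

```text
tcpF [-0.2284 -0.3333] z 0.185348958032431 [0.6526 0.3039 0.2485]
n 559 left y -0.000769470375404767 far x -0.0005383614755104955 near x -0.12047391843751866
-0.14 left edge -0.0089
-0.12 left edge 0.0004
-0.1 left edge -0.0008
-0.08 left edge -0.0008
-0.06 left edge -0.0008
-0.04 left edge -0.0005
-0.02 left edge -0.0009
(array([0.6418, 0.0583, 0.1219]), np.float64(173.0), np.float32(2772.0)) (array([0.6923, 0.1514, 0.1331]), np.float64(115.6875), np.float32(1202.0)) [[-0.0015 -0.0013]
 [-0.1215  0.    ]
 [-0.1234 -0.1699]
 [-0.0034 -0.1713]]
jar 0.24593310058116913 [ 20 -20]
barrel 0.2434268742799759 [ -5 -20]
mouth 0.9927529096603394 [0 0]
key 0.9794698357582092 [0 0]
driver 0.9919371008872986 [0 0]
```

```bash
python3 -c "
from bench import job
print(job.sign_off())"
```

```text
the job is handed in; nothing more can be done
None
```

The drawer is parked in the fence's inner corner and the job is handed in, though no verdict came back. The last pictures put the drawer within about 2 mm of both bars and within about 0.01 rad of parallel, with the hand clear. At that point the arm hid the jar and barrel, so I couldn't re-measure those two.

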